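# Dose the wipe tub, put its nested lids on and take off the outer lid

### The job

Give the wipe tub its dose: press the pump head next to it all the way down to its stop and let it come back up. Then carry the nested pair of lids over together by the post of the inner lid, set them on the tub so that the inner lid is fully seated, and let go of the post. Finally lift the outer lid alone off the post by its collar, leaving the inner lid seated and undisturbed, and finish while still holding the outer lid level in the air over the tub, clear above the post; leave everything else on the bench where it stands.

Things in the scene. Friction and masses are not known exactly. Their poses are not given: they have to be found in the camera images.
- tub_rim (a point): centre of the mouth of the fixed white round wipe tub, at rim height, 97 mm above the bench. Tub 120 mm across outside, 114 inside. Tub and pump share a 12 mm thick steel plate, 150 mm wide under the tub, 84 mm under the pump, ending 190 mm from the tub's axis. x axis: level, from the tub's axis towards the pump's, 140 mm away; z up.
- pump_top (a point): centre of the top of the pump's round white plunger head (40 mm across, slightly domed), 138 mm above the bench when up; moves down with the head. The cream pump body below it is 60 mm across, its neck's top 105 mm above the bench. Push the head straight down against its spring.
- pump_head (a joint): how far the pump head is pressed, m: 0 up, 0.018 at its stop; the spring needs about 3 N to start and 9 N at the stop and returns the head by itself
- inner_lid: white inner lid; origin at the centre of its underside, z up. Plug 105 mm across, 12 mm deep, lower edge tapered to 96; above it a 124 mm flange (12 to 17 mm up) that rests on the tub's rim, so seated the origin is 12 mm below the rim. A steel post 20 mm across rises on its axis to 69 mm above the origin, through the outer lid. About 0.25 kg. Starts on the bench, plug down.
- outer_lid: grey round cap 136 mm across; origin: centre of the underside of its 4 mm top plate, z up. Rests loose on the inner lid (origin 17 mm above that lid's). Skirt to 12 mm below the origin. On its axis a collar, 42 mm across, 27 mm bore, rises to 26 mm above the origin; nested, 26 mm of the post stand free above it. Raised 52 mm it is clear of the post. About 0.12 kg.
- scrub_brush: bystander: blue-backed scrubbing brush, 150 x 50 x 45 mm, lying bristles down; origin under its centre
- paste_jar: bystander: low jar with steel cap, 58 mm across, 60 mm tall; origin under its centre
- green_bottle: bystander: green cleaner bottle, 72 mm across, 140 mm tall; origin under its centre
- clear_bottle: bystander: white cleaner bottle with a cap, 68 mm across, 130 mm tall; origin under its centre
- liner_box: bystander: cardboard box 90 x 210 x 70 mm; origin under its centre
- wax_can: bystander: bare metal can, 84 mm across, 100 mm tall; origin under its centre
- paint_brush: bystander: flat hand brush, about 200 mm long, lying on the bench; origin under its middle
Things that resemble listed ones, but are neither listed nor needed, are in the scene too. There is more than one size of the outer_lid; the job needs the largest.

How it is judged:
By the outcome, as a careful person would: the job done as asked, in the order asked, and still so for the second after the job is handed in, while the arm keeps its last pose, push and grip.
It also fails if it takes over 72 s, if anything falls off the work surface, if the arm or the gripper's body presses on something with over 40 N, if the wrist force passes 120 N, or if a joint passes its speed limit or range.

### The arm

A 6-joint arm with a two-finger parallel gripper is mounted at the origin on the work surface. World frame = base frame: x ahead of the robot, y to its left, z up, the work surface at z = 0. Lengths are in mm, angles in rad, forces in N, time in s.
With the tool pointing down it reaches from about 350 to 875 mm from the base axis. Payload 4.2 kg.
Tool frame: the origin (TCP) lies at the very end of the fingers, on their centre line; the grasp point (between the pads) lies 19 mm behind it; z points along the fingers, y is the line along which they close (so a half turn about z gives the same grasp; the last joint's range is limited). The gripper opens to 85 mm and grips with 20 to 120 N. Pads are 22 mm wide; open, the fingers measure 114 mm over their backs; the gripper's body (76 mm by 85 mm) begins 54 mm behind the grasp point. The pads swing forward as they close: fully open they stand 13 mm farther back than shut.
Start: joints at [1.456, 0.385, 0.008, 0, -1.194, -0.259], TCP at [228.189, 581.832, 231.312] pointing down, gripper open.
Joint ranges: [-3.14, 3.14], [-1.21, 2.06], [-1.07, 1.41], [-3.16, 2.05], [-2.99, -0.16], [-3.1, 3.1]. Speed limits (rad/s): [2.79, 2.79, 3.14, 3.14, 3.14, 3.14].

### API

Orientations are given as a unit quaternion [x, y, z, w].
In Python, from bench import read_state, get_image, camera_model, job_done gives the robot as it stands.
- The arm moves only by the shell command python3 -m handwheel 'ROWS'. ROWS is JSON, a list of rows, each a list of 7 numbers: the shift along the tool's x, y, z in m, then the turn, a rotation vector about the tool's x, y, z in rad, then the gripper's target within -1 to 1 (fully open at 1, half-way at 0, shut at -1). In form: [[dx, dy, dz, wx, wy, wz, jaw], ...]. A call has 1 to 10 rows; each row is the pose to reach, as a shift and turn from the pose commanded when the call began, along the tool's axes at that moment; what a row does not reach only later rows make up. A row lasts 1/8 s, in which the tool goes at most 62.5 mm and 10.7 degrees, less where a joint would pass 70% of its speed; a pose out of reach is approached as far as the arm can. A call with a gripper value outside its range is refused whole. The fingers move at their own pace and stop on an object; the grip force is fixed at half the most. Time passes only in rows, so rows that repeat a pose let the fingers close. It gives the time, the measured TCP pose, the force, the opening and the grip force at its end, in the units of the state.
- read_state(): the state, without advancing time (a new reading comes with each control period).
- get_image(name): name is "scene" or "top" or "wrist"; returns (picture, depth): 400x640x3 uint8, blue, green, red; 400x640 float32, mm along the optical axis (not along the pixel's ray), 0 where there is no reading.
- camera_model(name): a dict with "K" (3x3 intrinsics, pixels), "rvec" (rotation vector, rad) and "tvec" (3), from world to camera coordinates, as OpenCV has them; the wrist camera has in their place "hand_eye" (4x4, takes a point from camera to tool coordinates, whose origin is the TCP and whose axes are the flange's). Camera axes: x right, y down, z forward; pixel columns grow to the right and rows downward; lengths in mm; the calibration is good to about 2 mm. A picture is of the moment at which its call begins: read the wrist's pose just before it. camera_model takes no time and is no camera call.
- job_done(): hands the job in; it is judged then, once.
The state is a dict: "clock": time; "joints": joint angles; "joint_vel": joint speeds; "joint_efforts": joint torques, N m; "position": TCP position; "ee_rot": TCP orientation; "contact_force": force on the tool from outside, world axes, zero at the start; "wrist_torque": the same for the moment, N m; "gripper_width": finger opening in mm; "grasp_force": force on a finger pad.
Only numpy, scipy, OpenCV 4.12 (cv2) and the standard library are available. Lean on these libraries where they do the work, as an engineer would, in place of code of your own. Each camera call takes 0.05 s, during which the arm holds its last target. There are 200 camera calls.

## Working session

There is one attempt and no reset: what is moved stays moved. The work goes in short steps, Python scripts to look and compute and a shell command to move; the robot and the scene stay as the last step left them, time stands still between calls to the robot, and variables do not carry over. Pictures are saved under pics/ and viewed, at most 10 in all, crops included, and the job is handed in when it is done.

```bash
mkdir -p pics; cat > h.py <<'E'
import numpy as np, cv2
from bench import *
from scipy.spatial.transform import Rotation as R
def save(n,f):
    im,d=get_image(n); cv2.imwrite('pics/'+f+'.png',im); np.save('pics/'+f+'.npy',d); return im,d
def world(n,d,st=None):
    m=camera_model(n); K=np.array(m['K']); h,w=d.shape
    u,v=np.meshgrid(np.arange(w),np.arange(h))
    p=np.stack([(u-K[0,2])/K[0,0]*d,(v-K[1,2])/K[1,1]*d,d],-1).reshape(-1,3)
    if 'rvec' in m:
        Rm=cv2.Rodrigues(np.array(m['rvec'],float))[0]; p=(p-np.array(m['tvec']).ravel())@Rm
    else:
        T=np.array(m['hand_eye']); p=p@T[:3,:3].T+T[:3,3]
        p=R.from_quat(st['ee_rot']).apply(p)+np.array(st['position'])
    return p.reshape(h,w,3)
E
python3 - <<'E'
from h import *
s=read_state();print(s)
save('top','top0');save('scene','scene0')
E
```

```text
{'clock': 0.0, 'joints': array([ 1.45560543e+00,  3.85576343e-01,  6.59162500e-03, -5.15685561e-04,
       -1.19401848e+00, -2.58612501e-01]), 'joint_vel': array([ 1.11353007e-03,  1.85086644e-03,  8.80505891e-07, -7.27451259e-04,
        5.30880528e-04,  1.34710105e-03]), 'joint_efforts': array([-8.22982402e-04, -3.92291880e+01,  1.88402027e+01,  4.18617859e+00,
       -4.72379310e-03, -1.50728773e-06]), 'position': array([227.9789733 , 581.28618984, 230.19379811]), 'ee_rot': array([ 9.82566355e-01, -1.85908805e-01, -1.59975128e-04,  1.11777125e-03]), 'contact_force': array([-0.19414893,  0.16130324,  0.05418276]), 'wrist_torque': array([-0.05875716, -0.02202792,  0.00853112]), 'grasp_force': 0.0, 'gripper_width': 85.40219472128076}
```

View pics/top0.png

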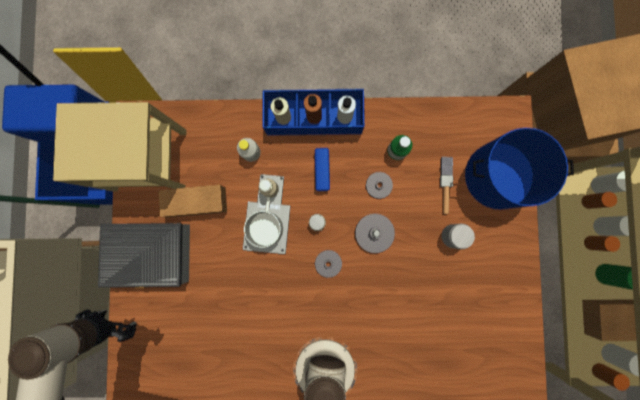

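View pics/scene0.png

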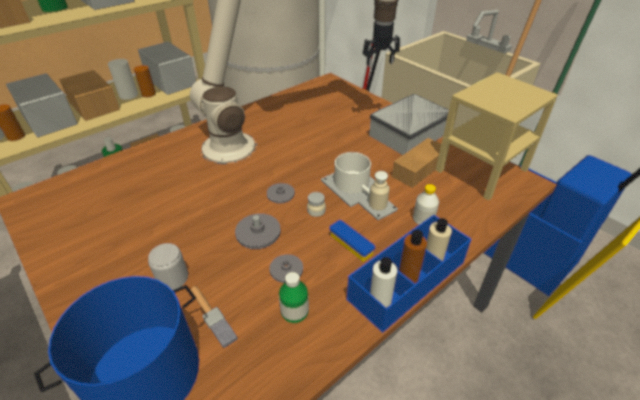

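The top view shows the tub mouth at about (264,231), the pump head at (266,186) and the nested lids with the post at (375,234). The two smaller grey lids are at (379,185) and (328,264). The gripper is off to the left, at about (110,330).

```bash
python3 - <<'E'
from h import *
im=cv2.imread('pics/top0.png');d=np.load('pics/top0.npy');P=world('top',d)
print((d>0).mean(), P[234,345],P[234,375],P[186,265],P[231,264],P[390,250])
def sel(c,r,z0,z1):
    x,y=c;q=P[y-r:y+r,x-r:x+r].reshape(-1,3);q=q[(q[:,2]>z0)&(q[:,2]<z1)]
    if len(q)<6: print(c,len(q));return
    (cc,rad)=cv2.minEnclosingCircle(q[:,:2].astype(np.float32));print(c,z0,len(q),q.mean(0).round(1),'enc',np.round(cc,1),round(rad,1),q[:,2].max())
sel((375,234),28,12,35)
sel((375,234),12,50,80)
sel((264,231),26,88,104)
sel((265,186),12,120,150)
np.set_printoptions(linewidth=200)
print(P[226:243,366:385,2].round())
print(P[178:196,256:276,2].round())
# scene view too
ds=np.load('pics/scene0.npy');S=world('scene',ds).reshape(-1,3)
def ss(c,r,z0,z1):
    q=S[(np.hypot(*(S[:,:2]-c).T)<r)&(S[:,2]>z0)&(S[:,2]<z1)]
    cc,rad=cv2.minEnclosingCircle(q[:,:2].astype(np.float32));print('scene',len(q),q.mean(0).round(1),np.round(cc,1),round(rad,1),q[:,2].max())
for c,z0,z1,r in (((375,234),14,28,85),((375,234),50,80,25),((264,231),90,104,75),((265,186),125,150,40)):
    p=P[c[1],c[0],:2]
    try: ss(p,r,z0,z1)
    except Exception as e: print(e)
print(camera_model('wrist'))
E
```

```text
0.9957109375 [ 4.59562659e+02 -7.49636842e+01  3.50776041e-01] [ 459.30222756 -171.82962712   65.29447683] [616.48108482 184.12228505 136.66275311] [473.1659244  205.83015844  21.52377877] [-63.61248144 255.30363181   6.35476283]
(375, 234) 12 1114 [ 461.4 -175.4   20.6] enc [ 461.3 -175.9] 67.9 34.6294761689951
(375, 234) 50 32 [ 461.5 -175.    66.5] enc [ 461.6 -175.6] 9.5 73.52862252060973
(264, 231) 88 123 [480.6 204.6  96. ] enc [480.  200.9] 60.0 102.00715920125559
(265, 186) 120 115 [618.5 185.7 136.3] enc [618.8 186.6] 19.4 141.99700287349518
[[  24.   21.   24.   25.   22.   27.   20.   24.   22.   24.   20.   25.   18.   18.   24.   19.   18.   21.   21.]
 [  25.   19.   24.   21.   23.   22.   21.   25.   22.   20.   23.   21.   26.   25.   20.   17.   22.   21.   19.]
 [  20.   15.   21.   16.   24.   21.   29.   45.   44.   42.   46.   45.   46.   18.   23.   27.   20.   24.   21.]
 [  19.   21.   15.   18.   17.   40.   45.   41.   41.   43.   42.   42.   43.   46.   19.   24.   19.   24.   20.]
 [  22.   21.   25.   18.   38.   42.   41.   42.   17.   20.   13.   26.  
[... 5558 characters left out ...]
288114231776
scene 50 [ 467.9 -181.6   62.3] [ 465.4 -179.9] 10.9 71.46499306390807
scene 158 [483.7 194.3  94.1] [482.  196.7] 61.7 99.65500249890833
scene 95 [625.2 178.2 134.6] [623.9 180.8] 20.0 140.31980774172666
{'K': array([[292.02864709,   0.        , 322.47558754],
       [  0.        , 292.02864709, 202.42326512],
       [  0.        ,   0.        ,   1.        ]]), 'hand_eye': array([[ 5.45080449e-05, -9.55599557e-01, -2.94668432e-01,  7.51422683e+01],
       [ 9.99999305e-01,  3.99222014e-04, -1.10968240e-03, -1.55181640e+00],
       [ 1.17805013e-03, -2.94668166e-01,  9.55598914e-01, -1.40948303e+02],
       [ 0.00000000e+00,  0.00000000e+00,  0.00000000e+00,  1.00000000e+00]])}
```

```bash
python3 -m handwheel '[[0.054,0.024,0,0,0,0,-1],[0.108,0.048,0,0,0,0,-1],[0.165,0.073,0,0,0,0,-1],[0.222,0.098,0,0,0,0,-1],[0.279,0.123,0,0,0,0,-1],[0.336,0.149,0,0,0,0,-1],[0.393,0.174,0,0,0,0,-1],[0.45,0.199,0,0,0,0,-1],[0.49,0.217,0,0,0,0,-1],[0.508,0.225,0,0,0,0,-1]]'
cat >> h.py <<'E'
def wristpts(f):
    s=read_state(); im,d=save('wrist',f); return s,im,world('wrist',d,s)
def circ(P,c,r,z0,z1,n=''):
    """robust circle: two-extreme fit of points in the height band"""
    Q=P.reshape(-1,3);q=Q[(np.hypot(*(Q[:,:2]-c).T)<r)&(Q[:,2]>z0)&(Q[:,2]<z1)]
    cc,rad=cv2.minEnclosingCircle(q[:,:2].astype(np.float32)) if len(q)>5 else ((0,0),0)
    print(n,len(q),'mean',q.mean(0).round(1),'enc',np.round(cc,1),round(rad,1),'zpct',np.percentile(q[:,2],[5,50,95]).round(1))
def rows(x,y,z,tx=None):
    """tool-axis shift (m) and turn from the measured pose to world x,y,z pointing straight down, tool x at angle tx"""
    s=read_state(); r=R.from_quat(s['ee_rot']); M=r.as_matrix()
    a=np.arctan2(M[1,0],M[0,0]) if tx is None else tx
    G=R.from_matrix(np.array([[np.cos(a),np.sin(a),0],[np.sin(a),-np.cos(a),0],[0,0,-1]]))
    print('pos',s['position'].round(1),'yaw',round(float(a),3),'F',s['contact_force'].round(1),'w',round(s['gripper_width'],1),'shift',(r.inv().apply(np.array([x,y,z])-s['position'])/1000).round(4),'turn',(r.inv()*G).as_rotvec().round(4))
E
python3 - <<'E'
from h import *
s,im,P=wristpts('w1')
circ(P,(619,187),40,125,150,'head');circ(P,(480,201),75,90,104,'tub')
rows(619,187,145)
E
```

```text
clock: 1.35
position: [620.0, 184.8, 230.3]
ee_rot: [0.982, -0.187, -0.001, 0.0]
contact_force: [0.3, 0.3, -0.7]
gripper_width: 0.1
grasp_force: 0.0
head 1565 mean [621.8 186.5 134.8] enc [620.4 187.3] 19.8 zpct [131.6 135.3 136.8]
tub 314 mean [507.  180.1  94.1] enc [481.6 202.1] 59.9 zpct [90.6 94.6 96.1]
pos [620.8 184.1 230.2] yaw -0.377 F [ 1.3 -0.5  0.4] w 0.0 shift [-0.0026 -0.0021  0.0852] turn [0.0014 0.0005 0.    ]
```

View pics/w1.png

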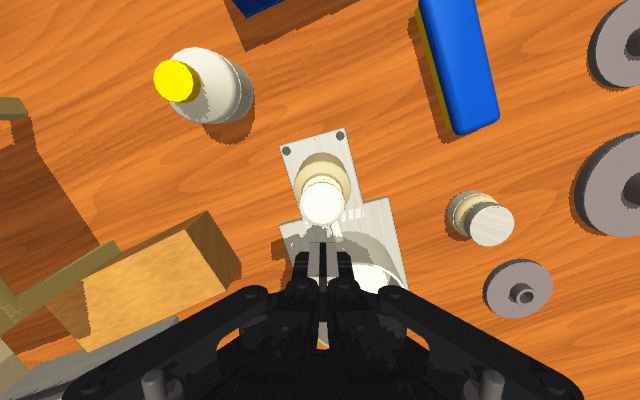

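The wrist view shows the pump head at (322,202), the tub below it partly hidden by the gripper, and nothing in the way of a straight press. All the views agree: pump at about (620,187), tub at about (481,201.5).

```bash
python3 -m handwheel '[[-0.0017,-0.0024,0.04,0,0,0,-1],[-0.0017,-0.0024,0.07,0,0,0,-1],[-0.0017,-0.0024,0.085,0,0,0,-1],[-0.0017,-0.0024,0.09,0,0,0,-1],[-0.0017,-0.0024,0.095,0,0,0,-1],[-0.0017,-0.0024,0.1,0,0,0,-1],[-0.0017,-0.0024,0.104,0,0,0,-1],[-0.0017,-0.0024,0.108,0,0,0,-1],[-0.0017,-0.0024,0.108,0,0,0,-1]]'
```

```text
clock: 2.52
position: [618.9, 190.3, 124.9]
ee_rot: [0.983, -0.186, 0.001, -0.001]
contact_force: [-3.1, 1.6, 6.5]
gripper_width: -0.1
grasp_force: 3.5
```

```bash
python3 -m handwheel '[[0,0.001,0.003,0,0,0,-1],[0,0.001,0.005,0,0,0,-1],[0,0.001,0.007,0,0,0,-1],[0,0.001,0.007,0,0,0,-1]]'
```

```text
clock: 3.02
position: [618.9, 190.2, 119.7]
ee_rot: [0.983, -0.185, 0.002, -0.002]
contact_force: [-4.9, 4.1, 12.0]
gripper_width: -0.3
grasp_force: 5.8
```

```bash
python3 -m handwheel '[[0,0,0.002,0,0,0,-1],[0,0,0.003,0,0,0,-1],[0,0,0.003,0,0,0,-1]]'
```

```text
clock: 3.4
position: [619.0, 190.2, 119.5]
ee_rot: [0.983, -0.185, 0.003, -0.002]
contact_force: [-8.2, 3.1, 21.8]
gripper_width: 0.2
grasp_force: 10.9
```

```bash
python3 -m handwheel '[[0,0,-0.01,0,0,0,-1],[0,0,-0.035,0,0,0,-1],[0,0,-0.075,0,0,0,-1],[-0.005,0.04,-0.11,0,0,0,-1],[-0.016,0.095,-0.114,0,0,0,0.2],[-0.028,0.15,-0.114,0,0,0,0.2],[-0.04,0.205,-0.114,0,0,0,0.2],[-0.052,0.26,-0.114,0,0,0,0.2],[-0.064,0.315,-0.114,0,0,0,0.2],[-0.07,0.36,-0.114,0,0,0,0.2]]'
python3 -m handwheel '[[-0.006,0.03,0,0,0,0,0.2],[-0.006,0.035,0,0,0,0,0.2],[-0.006,0.035,0,0,0,0,0.2]]'
python3 - <<'E'
from h import *
im,d=save('top','top1');T=world('top',d);circ(T,(620,187),40,110,150,'head(top)')
s,im,P=wristpts('w2')
c=(461.5,-175.5)
circ(P,c,20,60,75,'post');circ(P,c,30,36,50,'collar');circ(P,c,80,14,30,'lid')
circ(T,c,20,60,75,'postT')
rows(461.5,-175.5,140)
E
```

```text
clock: 4.65
position: [419.7, -122.3, 227.5]
ee_rot: [0.983, -0.186, 0.001, -0.0]
contact_force: [1.3, -0.3, 1.3]
gripper_width: 51.6
grasp_force: 0.0
clock: 5.03
position: [403.2, -151.3, 227.4]
ee_rot: [0.983, -0.186, 0.0, -0.0]
contact_force: [0.6, 0.2, -1.0]
gripper_width: 51.5
grasp_force: 0.0
head(top) 117 mean [618.5 185.5 136.8] enc [618.8 185.5] 19.3 zpct [133.1 136.5 140.8]
post 311 mean [ 462.9 -175.5   67.2] enc [ 462.7 -175.3] 9.8 zpct [65.9 67.3 68.6]
collar 706 mean [ 463.2 -175.5   41. ] enc [ 462.8 -175.4] 20.8 zpct [39.4 41.1 42.4]
lid 10087 mean [ 466.  -176.5   19.3] enc [ 463.  -175.3] 67.9 zpct [18.  19.3 20.6]
postT 29 mean [ 461.2 -175.7   68.2] enc [ 461.3 -176.1] 9.5 zpct [63.9 67.9 71.7]
pos [ 403.5 -150.7  227.3] yaw -0.373 F [ 0.9 -1.   0.2] w 51.8 shift [0.063  0.002  0.0873] turn [-0.0001 -0.0003  0.    ]
```

View pics/w2.png

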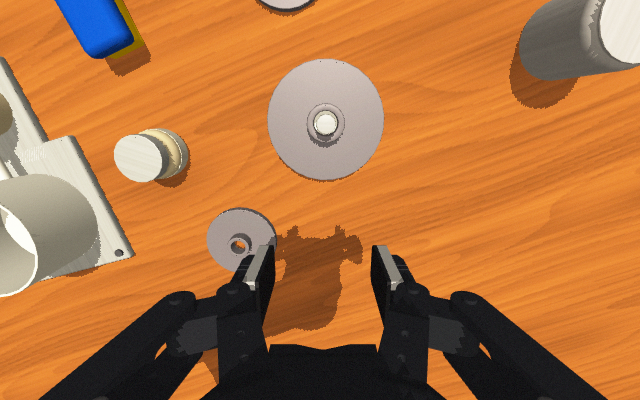

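The wrist view shows the nested lids with the post at (325,123). The paste jar and a small decoy lid are off to the left and out of the way. The pump head is back up at its full height.

```bash
python3 -m handwheel '[[0.04,0.001,0,0,0,0,0.2],[0.064,0.002,0.02,0,0,0,0.2],[0.064,0.002,0.06,0,0,0,0.2],[0.064,0.002,0.1,0,0,0,0.2],[0.064,0.002,0.135,0,0,0,0.2],[0.064,0.002,0.16,0,0,0,0.2],[0.064,0.002,0.174,0,0,0,0.2],[0.064,0.002,0.18,0,0,0,0.2],[0.064,0.002,0.18,0,0,0,0.2]]'
python3 -c "
from h import *
rows(462.3,-175.5,47)"
```

```text
clock: 6.25
position: [462.3, -176.3, 47.6]
ee_rot: [0.983, -0.186, 0.0, 0.0]
contact_force: [1.7, 0.4, 0.0]
gripper_width: 51.2
grasp_force: 0.0
pos [ 462.3 -176.3   47.6] yaw -0.373 F [1.7 0.4 0. ] w 51.2 shift [-0.0002 -0.0007  0.0006] turn [-0.0001 -0.0006  0.    ]
```

```bash
python3 -m handwheel '[[0,-0.0007,0,0,0,0,-1],[0,-0.0007,0,0,0,0,-1],[0,-0.0007,0,0,0,0,-1],[0,-0.0007,0,0,0,0,-1],[0,-0.0007,0,0,0,0,-1],[0,-0.0007,0,0,0,0,-1]]'
python3 -m handwheel '[[0,-0.0007,-0.01,0,0,0,-1],[0,-0.0007,-0.02,0,0,0,-1],[0,-0.0007,-0.03,0,0,0,-1],[0,-0.0007,-0.03,0,0,0,-1]]'
```

```text
clock: 7.0
position: [462.6, -175.9, 48.4]
ee_rot: [0.983, -0.186, 0.001, 0.0]
contact_force: [-0.9, 0.8, 5.8]
gripper_width: 17.8
grasp_force: 58.6
clock: 7.5
position: [462.9, -175.1, 78.3]
ee_rot: [0.983, -0.186, 0.001, -0.0]
contact_force: [-0.7, -0.6, -3.7]
gripper_width: 17.8
grasp_force: 58.6
```

```bash
python3 -m handwheel '[[0,0,-0.02,0,0,0,-1],[0,0,-0.05,0,0,0,-1],[-0.005,-0.015,-0.085,0,0,0,-1],[-0.015,-0.045,-0.11,0,0,0,-1],[-0.028,-0.083,-0.12,0,0,0,-1],[-0.042,-0.125,-0.12,0,0,0,-1],[-0.056,-0.167,-0.12,0,0,0,-1],[-0.07,-0.208,-0.12,0,0,0,-1],[-0.084,-0.25,-0.12,0,0,0,-1],[-0.098,-0.29,-0.12,0,0,0,-1]]'
python3 -m handwheel '[[-0.01,-0.03,0,0,0,0,-1],[-0.018,-0.054,0,0,0,0,-1],[-0.022,-0.066,0,0,0,0,-1],[-0.022,-0.067,0,0,0,0,-1],[-0.022,-0.067,0,0,0,0,-1]]'
python3 - <<'E'
from h import *
s,im,P=wristpts('w3');c=s['position'][:2]
im,d=save('top','top2');T=world('top',d)
p=s['position']
for n,Q in (('w',P),('t',T)):
    circ(Q,p[:2],85,p[2]-35,p[2]-18,n+' lidtop');circ(Q,(620,187),35,125,150,n+' head')
Q=P.reshape(-1,3);q=Q[(np.hypot(*(Q[:,:2]-p[:2]).T)<66)&(np.hypot(*(Q[:,:2]-p[:2]).T)>25)&(abs(Q[:,2]-p[2]+27)<8)]
A=np.c_[q[:,:2]-p[:2],np.ones(len(q))];print('plane slopes, z',np.linalg.lstsq(A,q[:,2],rcond=None)[0])
rows(481,201.5,150)
E
```

```text
clock: 8.75
position: [476.3, 132.0, 196.9]
ee_rot: [0.983, -0.186, -0.0, 0.0]
contact_force: [0.9, -0.3, -3.7]
gripper_width: 17.7
grasp_force: 58.8
clock: 9.38
position: [480.6, 200.2, 197.1]
ee_rot: [0.983, -0.186, -0.0, 0.0]
contact_force: [-0.1, -0.7, -3.3]
gripper_width: 17.7
grasp_force: 58.9
w lidtop 24506 mean [496.4 193.2 168. ] enc [480.7 199.6] 68.0 zpct [166.8 167.9 169. ]
w head 2539 mean [614.2 188.7 134.9] enc [619.4 187.5] 19.7 zpct [131.6 135.4 137. ]
t lidtop 799 mean [480.7 178.3 169.7] enc [479.7 198.5] 67.9 zpct [166.  169.7 173.4]
t head 117 mean [618.5 185.6 136.3] enc [619.1 186.5] 19.4 zpct [131.9 136.3 141.2]
plane slopes, z [-2.38456938e-03  4.47463540e-04  1.67939576e+02]
pos [480.8 200.1 197.3] yaw -0.375 F [ 0.3 -0.9 -2.4] w 17.8 shift [-0.0003 -0.0014  0.0473] turn [0.0003 0.0002 0.    ]
```

View pics/w3.png

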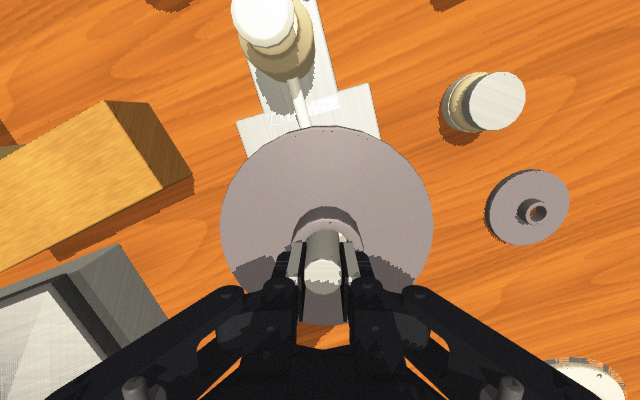

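The lids hang level (slope about 0.002) and centred in the grip. They need to go about (+0.6,+2.4) mm relative to the tub.

```bash
python3 -m handwheel '[[0,-0.0025,0.01,0,0,0,-1],[0,-0.0025,0.025,0,0,0,-1],[0,-0.0025,0.038,0,0,0,-1],[0,-0.0025,0.046,0,0,0,-1],[0,-0.0025,0.051,0,0,0,-1],[0,-0.0025,0.055,0,0,0,-1],[0,-0.0025,0.058,0,0,0,-1],[0,-0.0025,0.061,0,0,0,-1],[0,-0.0025,0.061,0,0,0,-1]]'
python3 -m handwheel '[[0,0,0.0015,0,0,0,-1],[0,0,0.003,0,0,0,-1],[0,0,0.003,0,0,0,-1]]'
```

```text
clock: 10.6
position: [481.8, 203.4, 136.2]
ee_rot: [0.983, -0.186, -0.0, 0.0]
contact_force: [-0.9, 0.6, -2.5]
gripper_width: 17.9
grasp_force: 58.9
clock: 10.98
position: [481.8, 203.3, 133.5]
ee_rot: [0.983, -0.186, 0.0, 0.0]
contact_force: [-1.1, -0.9, -1.7]
gripper_width: 17.9
grasp_force: 59.2
```

```bash
python3 -m handwheel '[[0,0,0.001,0,0,0,-1],[0,0,0.002,0,0,0,-1],[0,0,0.002,0,0,0,-1]]'
```

```text
clock: 11.35
position: [481.8, 203.4, 133.4]
ee_rot: [0.983, -0.185, 0.0, -0.0]
contact_force: [-7.0, -1.0, 10.1]
gripper_width: 17.7
grasp_force: 60.3
```

```bash
python3 -m handwheel '[[0,0,-0.0015,0,0,0,-1],[0,0,-0.0015,0,0,0,-0.4],[0,0,-0.0015,0,0,0,0.3],[0,0,-0.0015,0,0,0,0.3],[0,0,-0.0015,0,0,0,0.3],[0,0,-0.0015,0,0,0,0.3],[0,0,-0.02,0,0,0,0.3],[0,0,-0.05,0,0,0,0.3],[-0.04,0,-0.09,0,0,0,0.3],[-0.06,0,-0.09,0,0,0,0.3]]'
python3 -m handwheel '[[0,0,0,0,0,0,0.3],[0,0,0,0,0,0,0.3]]'
python3 - <<'E'
from h import *
s,im,P=wristpts('w4')
c=np.array((481.5,202.5))
circ(P,c,20,143,162,'post');circ(P,c,30,118,136,'collar');circ(P,c,80,97,114,'lid')
circ(P,(620,187),35,125,150,'head')
Q=P.reshape(-1,3);r=np.hypot(*(Q[:,:2]-c).T);q=Q[(r<66)&(r>26)&(abs(Q[:,2]-104)<8)]
print('plane',np.linalg.lstsq(np.c_[q[:,:2]-c,np.ones(len(q))],q[:,2],rcond=None)[0])
rows(481.5,202.5,110)
E
```

```text
clock: 12.6
position: [426.4, 226.7, 224.7]
ee_rot: [0.983, -0.185, 0.002, -0.003]
contact_force: [-0.5, 0.5, -0.6]
gripper_width: 55.6
grasp_force: 0.0
clock: 12.85
position: [426.2, 225.2, 221.0]
ee_rot: [0.983, -0.186, -0.0, 0.0]
contact_force: [0.1, -0.5, -0.9]
gripper_width: 55.4
grasp_force: 0.0
post 624 mean [482.6 204.8 152.2] enc [482.4 204.9] 9.9 zpct [151.  152.3 153.4]
collar 1304 mean [482.2 202.4 126. ] enc [481.7 202.8] 20.9 zpct [124.6 126.1 127.3]
lid 17986 mean [486.1 201.2 104.3] enc [481.9 202.8] 68.0 zpct [103.1 104.3 105.5]h.py:22: RuntimeWarning: Mean of empty slice.
  print(n,len(q),'mean',q.mean(0).round(1),'enc',np.round(cc,1),round(rad,1),'zpct',np.percentile(q[:,2],[5,50,95]).round(1))
  ret = um.true_divide(
Traceback (most recent call last):
  File "h.py", line 22, in circ
    print(n,len(q),'mean',q.mean(0).round(1),'enc',np.round(cc,1),round(rad,1),'zpct',np.percentile(q[:,2],[5,50,95]).round(1))
                                                                                      ~~~~~~~~~~~~~^^^^^^^^^^^^^^^^^^
IndexError: index -1 is out of bounds for axis 0 with size 0
```

View pics/w4.png

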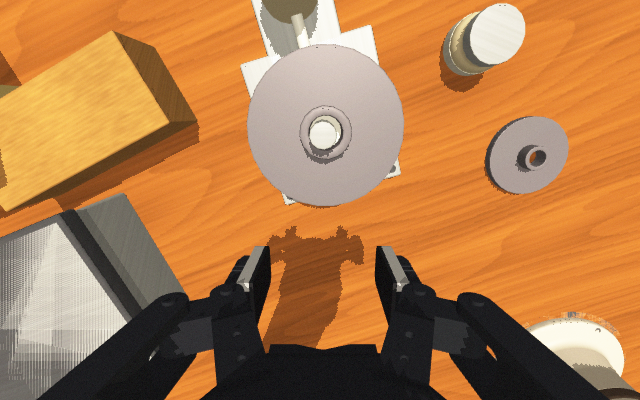

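The wrist view shows the nested lid on the tub with the collar and post at (325,132). Every height has risen by exactly 85.0 mm compared with the bench, so the inner lid is seated. The outer lid is centred at (481.8,202.8) and the post at (482.4,204.9).

```bash
python3 -m handwheel '[[0.03,0.0006,0,0,0,0,0.3],[0.058,0.0006,0,0,0,0,0.3],[0.06,0.0006,0.02,0,0,0,0.3],[0.06,0.0006,0.045,0,0,0,0.3],[0.06,0.0006,0.06,0,0,0,0.3],[0.06,0.0006,0.06,0,0,0,0.3]]'
python3 - <<'E'
from h import *
rows(481.8,202.8,106)
s,im,P=wristpts('w5');circ(P,(481.8,202.8),35,97,114,'lid');circ(P,(481.8,202.8),30,118,136,'collar')
E
```

```text
clock: 13.65
position: [481.4, 202.2, 159.9]
ee_rot: [0.983, -0.186, -0.001, 0.001]
contact_force: [-0.5, -0.3, 0.6]
gripper_width: 55.5
grasp_force: 0.0
pos [481.4 202.2 159.9] yaw -0.374 F [-0.5 -0.3  0.6] w 55.5 shift [ 0.0003 -0.0009  0.0539] turn [0.003  0.0015 0.    ]
lid 3862 mean [489.8 199.3 104.6] enc [481.8 202.8] 35.0 zpct [103.2 104.4 107.3]
collar 1819 mean [487.8 200.  125.8] enc [481.9 202.9] 21.0 zpct [119.9 126.1 130.7]
```

```bash
python3 -m handwheel '[[0,-0.0008,0.015,0.002,0.001,0,0.3],[0,-0.0008,0.03,0.002,0.001,0,0.3],[0,-0.0008,0.04,0.002,0.001,0,0.3],[0,-0.0008,0.047,0.002,0.001,0,0.3],[0,-0.0008,0.052,0.002,0.001,0,0.3],[0,-0.0008,0.053,0.002,0.001,0,0.3],[0,-0.0008,0.053,0.002,0.001,0,0.3]]'
```

```text
clock: 14.58
position: [482.1, 203.7, 108.5]
ee_rot: [0.983, -0.186, 0.001, -0.001]
contact_force: [0.2, -0.4, -0.3]
gripper_width: 55.2
grasp_force: 0.0
```

```bash
python3 -m handwheel '[[0,0.0005,0.002,0,0,0,0.3],[0,0.0005,0.002,0,0,0,0.1],[0,0.0005,0.002,0,0,0,-0.1],[0,0.0005,0.002,0,0,0,-0.5],[0,0.0005,0.002,0,0,0,-1],[0,0.0005,0.002,0,0,0,-1],[0,0.0005,0.002,0,0,0,-1],[0,0.0005,0.002,0,0,0,-1]]'
```

```text
clock: 15.58
position: [481.9, 203.1, 106.8]
ee_rot: [0.983, -0.186, 0.001, -0.001]
contact_force: [-1.5, -0.7, 5.3]
gripper_width: 40.0
grasp_force: 60.7
```

```bash
python3 -m handwheel '[[0,0,-0.001,0,0,0,-1],[0,-0.0005,-0.003,0,0,0,-1],[0,-0.0015,-0.005,0,0,0,-1],[0,-0.0015,-0.005,0,0,0,-1]]'
```

```text
clock: 16.08
position: [482.1, 204.5, 111.2]
ee_rot: [0.983, -0.186, 0.001, -0.001]
contact_force: [-0.1, -0.0, -0.8]
gripper_width: 39.9
grasp_force: 60.5
```

```bash
python3 -m handwheel '[[0,0,-0.005,0,0,0,-1],[0,0,-0.012,0,0,0,-1],[0,0,-0.02,0,0,0,-1],[0,0,-0.029,0,0,0,-1],[0,0,-0.039,0,0,0,-1],[0,0,-0.05,0,0,0,-1],[0,0,-0.06,0,0,0,-1],[0,0,-0.068,0,0,0,-1],[0,0,-0.072,0,0,0,-1],[0,0,-0.072,0,0,0,-1]]'
python3 - <<'E'
from h import *
s,im,P=wristpts('w6');im,d=save('scene','s6')
cv2.imwrite('pics/s6c.png',cv2.resize(im[90:230,280:440],None,fx=4,fy=4))
p=s['position'];circ(P,p[:2],85,p[2]-14,p[2]+4,'outer')
Q=P.reshape(-1,3);r=np.hypot(*(Q[:,:2]-p[:2]).T);q=Q[(r<66)&(r>30)&(abs(Q[:,2]-p[2]+4)<8)]
print('plane',np.linalg.lstsq(np.c_[q[:,:2]-p[:2],np.ones(len(q))],q[:,2],rcond=None)[0],s['contact_force'],s['ee_rot'])
E
```

```text
clock: 17.32
position: [482.1, 204.4, 183.5]
ee_rot: [0.983, -0.186, 0.001, -0.001]
contact_force: [-0.4, -0.2, -0.7]
gripper_width: 40.0
grasp_force: 60.6
outer 30545 mean [500.5 199.  181. ] enc [483.6 205.6] 67.8 zpct [179.9 180.9 182. ]
plane [9.31657916e-04 2.25054399e-03 1.80944086e+02] [-0.3886337  -0.16041931 -0.70398285] [ 9.82580198e-01 -1.85834851e-01  7.32639789e-04 -1.01251760e-03]
```

View pics/s6c.png

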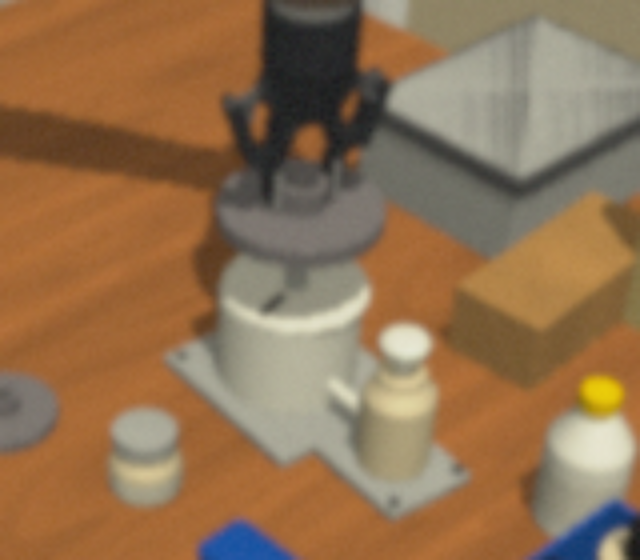

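The outer lid is level and raised 77 mm, with its skirt about 13 mm above the top of the post. The inner lid sits flush on the tub at crop (295,285), with its post standing upright.

```bash
python3 -c "from bench import *;print(job_done())"
```

```text
the job is handed in; nothing more can be done
None
```

The job is handed in: the pump was pressed to its stop and came back up, the inner lid is seated on the tub, and the arm holds the outer lid level above it, clear of the post; about 17 s of the 72 s were used.

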